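# Gauge the last ferrule and gather the good ones in a corner of the tray

## Robot

A 7-joint arm with a two-finger parallel gripper is mounted at the origin on the work surface. World frame = base frame: x ahead of the robot, y to its left, z up, the work surface at z = 0. Lengths are in mm, angles in rad, forces in N, time in s.
With the tool pointing down it reaches from about 400 to 875 mm from the base axis. Payload 19.3 kg.
Tool frame: the origin (TCP) lies at the very end of the fingers, on their centre line; the grasp point (between the pads) lies 19 mm behind it (grip_point_offset is the z of the grasp point in the tool frame, in mm); z points along the fingers, y is the line along which they close (so a half turn about z gives the same grasp; the last joint's range is limited). The gripper opens to 85 mm and grips with 20 to 120 N. Pads are 22 mm wide; open, the fingers measure 114 mm over their backs; the gripper's body (76 mm by 85 mm) begins 54 mm behind the grasp point. The pads swing forward as they close: fully open they stand 13 mm farther back than shut.
Start: joints at [1.039, 0.521, -0.036, 1.599, 0.021, 1.021, -0.113], TCP at [278.447, -559.537, 231.291] pointing down, gripper open.
Joint ranges: [-2.91, 2.91], [-0.3, 2.13], [-1.5, 1.42], [0.17, 2.43], [-1.26, 4.41], [0.16, 1.93], [-2.52, 2.52]. Speed limits (rad/s): [1.89, 1.89, 2.39, 2.39, 3.01, 3.01, 3.01].

## Interface

Orientations are given as a 3x3 rotation matrix whose columns are the frame's x, y, z axes.
In Python, from workcell import movep, movel, goto_joints, open_gripper, clamp, wait, inverse_kinematics, read_state, camera, PlanningError, finish_job, grip_point_offset gives the robot as it stands. Calls block until the motion is done:
- movep(position, orientation): joint-space move of the TCP to a pose.
- movel(position, frame=None, max_speed=150, guard=None): straight line of the TCP; frame=None keeps the orientation; max_speed is the mean speed in mm/s. With guard (N) it stops when the force on the tool has changed by that much, and returns True; else False.
- goto_joints(angles): joint-space move.
- open_gripper() and clamp(): open the fingers fully, or close them until they stop; the grip force is fixed at half the most.
- wait(seconds).
- inverse_kinematics(position, orientation): joint angles nearest the present ones, or None.
- read_state(): the state.
- camera(name): name is "scene" or "top" or "wrist"; returns a dict with "image" (420x560x3 uint8, blue, green, red), "range_z" (420x560 float32, mm along the optical axis (not along the pixel's ray), 0 where there is no reading), "fx", "fy", "cx", "cy" (pixels), "cam_to_world" (4x4, takes a point from camera to world coordinates). Camera axes: x right, y up, looking along -z (the intrinsics and any distortion apply to the point x, -y, -z); pixel columns grow to the right and rows downward; lengths in mm; the calibration is good to about 2 mm. A picture is of the moment at which its call begins.
A pose or a line that the arm cannot do raises PlanningError and nothing moves.
- finish_job(): hands the job in; it is judged then, once.
The state is a dict: "time": time; "qpos": joint angles; "qvel": joint speeds; "joint_efforts": joint torques, N m; "eef_pos": TCP position; "tool_rot": TCP orientation; "ft_force": force on the tool from outside, world axes, zero at the start; "torque": the same for the moment, N m; "finger_gap": finger opening in mm; "gripper_force": force on a finger pad.
Only numpy, scipy, OpenCV 4.12 (cv2) and the standard library are available. Lean on these libraries where they do the work, as an engineer would, in place of code of your own. Each camera call takes 0.05 s, during which the arm holds its last target. There are 200 camera calls.

## Task

Of the two nickel-plated ferrules still standing on the bench, find the one that slides all the way down over the gauge pin, try it on the pin until it sits on the base plate, then put it in the wooden tray with the other good ones; the one that is too tight stays on the bench. Then lift the tray clear of the bench by its hand grip and tip it so that all four ferrules slide together into one corner, and finish holding it up there, tilted and still, so that I can take them out. Leave the other things on the bench alone.

Things in the scene. Friction and masses are not known exactly. Their poses are not given: they have to be found in the camera images.
- tray: Loose wooden parts tray, open on top, 196 (x) by 140 (y) by 40 mm high, about 0.3 kg. Origin: centre of the underside. Floor, side walls and far end (+x) 6 mm thick; the -x end is a 14 mm board with a raised hand grip. Inside: x -0.084 to 0.092, y -0.064 to 0.064. It starts flat on the bench with three ferrules standing in it; the floor from x = -0.08 to -0.03 is free.
- tray_grip (a point): Middle of the tray's raised hand grip: 14 mm thick along the tray's x, 72 mm wide along y, top edge 82 mm above the tray's underside; this point is 20 mm below it, in the tray's frame (-0.091, 0, 0.062). Can be pinched from above, a finger on either side. The tray then hangs out to one side (up to 0.55 kg full, centre of mass 70 to 90 mm away): grip firmly.
- corner_far_left (a point): Inside far left corner of the tray, where its two walls meet, 14 mm above the tray's floor; in the tray's frame (0.092, 0.064, 0.020). 'far' is the end without the hand grip. The lacquered floor is slippery: ferrules start to slide at 9 to 14 degrees; about 30 to 35 degrees towards a corner brings them along the walls into it
- corner_far_right (a point): Inside far right corner of the tray, where its two walls meet, 14 mm above the tray's floor; in the tray's frame (0.092, -0.064, 0.020). 'far' is the end without the hand grip. The lacquered floor is slippery: ferrules start to slide at 9 to 14 degrees; about 30 to 35 degrees towards a corner brings them along the walls into it
- corner_near_left (a point): Inside near left corner of the tray, where its two walls meet, 14 mm above the tray's floor; in the tray's frame (-0.084, 0.064, 0.020). 'far' is the end without the hand grip. The lacquered floor is slippery: ferrules start to slide at 9 to 14 degrees; about 30 to 35 degrees towards a corner brings them along the walls into it
- corner_near_right (a point): Inside near right corner of the tray, where its two walls meet, 14 mm above the tray's floor; in the tray's frame (-0.084, -0.064, 0.020). 'far' is the end without the hand grip. The lacquered floor is slippery: ferrules start to slide at 9 to 14 degrees; about 30 to 35 degrees towards a corner brings them along the walls into it
- gauge: Gauge pin fixed to the bench: dark steel base 70 (x) x 90 (y) x 12 mm; upright bright pin in the middle, 18.4 mm diameter up to 40 mm above the bench, then tapering to 9 mm at 54 mm. Origin under the base's middle. A ferrule that fits has 1.3 mm to spare all round and goes down onto the base (its middle then 26 mm above the bench); a tight one sticks on the nose, its middle at about 60 mm.
- gauge_tip (a point): Top of the gauge pin's nose, 54 mm above the bench
- ferrule_fit: The untried ferrule whose bore, 21 mm, goes over the pin. It stands upright on the bench, in one of two places, the tight one in the other; plain nickel-plated metal tube, 26 mm outside diameter, 28 mm long. Origin at its middle (14 mm above what it stands on), z along the bore. Loose, 41 g
- ferrule_tight: The untried ferrule whose bore, 14 mm, is too small for the pin (from above its wall looks 6 mm thick instead of 2.5 mm). It stands upright on the bench; plain nickel-plated metal tube, 26 mm outside diameter, 28 mm long. Origin at its middle (14 mm above what it stands on), z along the bore. Loose, 83 g
- ferrule_1: One of the three good ferrules already standing in the tray, 21 mm bore; plain nickel-plated metal tube, 26 mm outside diameter, 28 mm long. Origin at its middle (14 mm above what it stands on), z along the bore. Loose, 41 g
- ferrule_2: One of the three good ferrules already standing in the tray, 21 mm bore; plain nickel-plated metal tube, 26 mm outside diameter, 28 mm long. Origin at its middle (14 mm above what it stands on), z along the bore. Loose, 41 g
- ferrule_3: One of the three good ferrules already standing in the tray, 21 mm bore; plain nickel-plated metal tube, 26 mm outside diameter, 28 mm long. Origin at its middle (14 mm above what it stands on), z along the bore. Loose, 41 g
- spool: Bystander, leave alone: wooden thread spool, upright, 42 mm across, 50 mm tall; origin at its underside
- glue_jar: Bystander, leave alone: amber glue jar with a steel lid, 62 mm across, 75 mm tall; origin at its underside
- wax_block: Bystander, leave alone: block of beeswax, 70 x 42 x 26 mm; origin at its underside
- awl: Bystander, leave alone: awl lying on the bench, turned wooden handle 29 mm thick, 175 mm long in all; origin under the ferrule of its handle
- mallet: Bystander, leave alone: wooden mallet lying on the bench, head 64 mm across, 250 mm long handle; origin at its underside
- brush_pot: Bystander, leave alone: white pot with brushes standing in it, 76 mm across, 240 mm tall with the brushes; origin at its underside
Things that resemble listed ones, but are neither listed nor needed, are in the scene too. Leave any pink or red look-alike of the tray alone. What is shaped like the gauge but green or yellow is not meant.

How it is judged:
By the outcome, as a careful person would: the job done as asked, in the order asked, and still so for the second after the job is handed in, while the arm keeps its last pose, push and grip.
It also fails if it takes over 64 s, if anything falls off the work surface, if the arm or the gripper's body presses on something with over 40 N, if the wrist force passes 120 N, or if a joint passes its speed limit or range.

## Working session

There is one attempt and no reset: what is moved stays moved. The work goes in short steps, each a Python script; the robot and the scene stay as the last script left them, time stands still between calls to the robot, and variables do not carry over. Pictures are saved under pics/ and viewed, at most 10 in all, crops included, and the job is handed in when it is done.

```bash
mkdir -p pics; ls
cat > h.py <<'E'
import numpy as np, cv2
from workcell import *
def world(c,u,v,z=None):
    T=np.array(c["cam_to_world"]); d=np.array([(u-c["cx"])/c["fx"],-(v-c["cy"])/c["fy"],-1.0])
    if z is None: s=c["range_z"][int(round(v)),int(round(u))]
    else: s=(z-T[2,3])/(T[:3,:3]@d)[2]
    return T[:3,:3]@(d*s)+T[:3,3]
E
python3 - <<'E'
from h import *
import pickle
for n in("top","scene"):
    c=camera(n); pickle.dump(c,open(n+".pkl","wb")); print({k:v for k,v in c.items() if k not in("image","range_z")})
    cv2.imwrite(f"pics/{n}0.png",cv2.resize(c["image"],(800,600),interpolation=cv2.INTER_CUBIC))
print(read_state(),grip_point_offset)
E
```

```text
pics
{'fx': 475.09996877330826, 'fy': 475.09996877330826, 'cx': 277.2300507293472, 'cy': 210.58913750094754, 'cam_to_world': array([[ 1.61828187e-03,  9.85887564e-01, -1.67400991e-01,
         2.63635146e+02],
       [-9.99921648e-01,  3.67325386e-03,  1.19668362e-02,
         1.46747446e+02],
       [ 1.24128613e-02,  1.67368509e-01,  9.85816262e-01,
         1.52819236e+03],
       [ 0.00000000e+00,  0.00000000e+00,  0.00000000e+00,
         1.00000000e+00]])}
{'fx': 525.3147794771395, 'fy': 525.3147794771395, 'cx': 274.58815340021124, 'cy': 211.0688256456545, 'cam_to_world': array([[ 8.47733148e-01, -3.72689018e-01,  3.77427351e-01,
         1.05704604e+03],
       [ 5.30413348e-01,  5.99911029e-01, -5.98972819e-01,
        -7.12638244e+02],
       [-3.19223898e-03,  7.07961618e-01,  7.06243695e-01,
         1.07748530e+03],
       [ 0.00000000e+00,  0.00000000e+00,  0.00000000e+00,
         1.00000000e+00]])}
{'time': 0.1, 'qpos': array([ 1.03878522,  0.52196466, -0.0363211 ,  1.59994471,  0.02120932,
        1.02112748, -0.11282956]), 'qvel': array([ 3.96365390e-03, -1.60435015e-03, -1.40100433e-03, -2.50638206e-03,
        4.92574564e-05,  6.38838818e-04,  1.18261964e-03]), 'joint_efforts': array([ 1.00598270e-03, -9.28490210e+01,  1.98257916e+00, -3.70528400e+01,
        1.79388409e-02,  5.62426008e-03,  6.14759392e-05]), 'eef_pos': array([ 278.30619782, -559.2699088 ,  230.77923509]), 'tool_rot': array([[ 8.95265352e-01,  4.45532994e-01, -5.47460455e-04],
       [ 4.45533322e-01, -8.95264898e-01,  9.06440428e-04],
       [-8.62730101e-05, -1.05541658e-03, -9.99999439e-01]]), 'ft_force': array([ 0.31200533,  0.37380838, -0.04744985]), 'torque': array([-0.02411636, -0.0272888 , -0.04488392]), 'gripper_force': 0.0, 'finger_gap': 85.61509464425552} -18.700000000000003
```

View pics/top0.png

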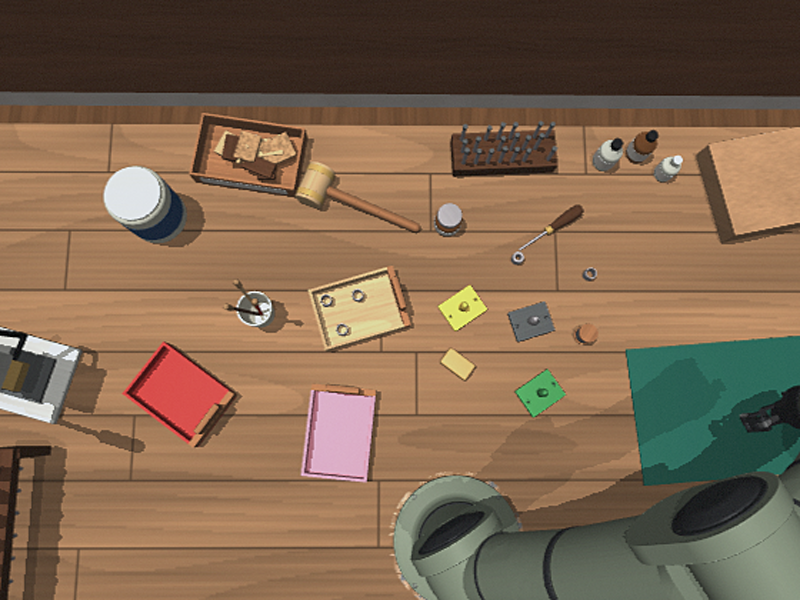

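View pics/scene0.png

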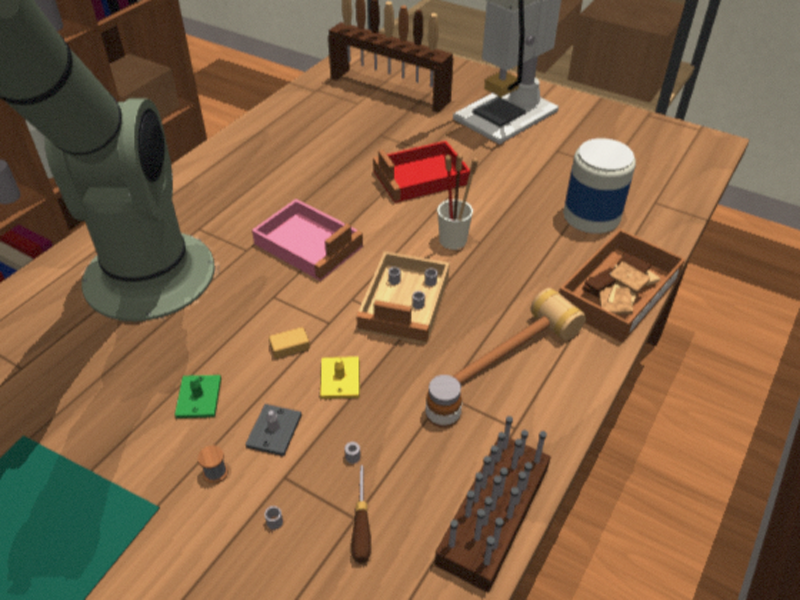

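Top view (800x600 scale): tray at about (360,308) with its grip at (398,292), dark gauge at (531,321), candidate ferrules at (517,257) beside the awl tip and (590,273). The scene view agrees: ferrules at (353,452) and (274,517), gauge pin at (272,420).

Run:
```python
from h import *
import pickle
t=pickle.load(open("top.pkl","rb"));s=pickle.load(open("scene.pkl","rb"));k=.7
for n,a,b,z in [("A",(517,257),(353,447),28),("B",(590,273),(274,512),28),("tip",(533,320),(272,412),54),("grip",(397,291),(394,310),78)]:
    print(n,world(t,a[0]*k,a[1]*k,z).round(),world(s,b[0]*k,b[1]*k,z).round(),world(t,a[0]*k,a[1]*k).round(),world(s,b[0]*k,b[1]*k).round())
A=world(t,517*k,257*k,28);B=world(t,590*k,273*k,28);m=(A+B)/2
d=(B-A)[:2]/np.linalg.norm((B-A)[:2])
R=np.array([[1,0,0],[0,-1,0],[0,0,-1.]])
movep([m[0]-60,m[1],300],R)
c=camera("wrist");pickle.dump(c,open("w1.pkl","wb"));print(c["cam_to_world"],c["fx"],read_state()["time"])
cv2.imwrite("pics/w1.png",cv2.resize(c["image"],(800,600)))
```

```text
A [ 620. -146.   28.] [ 622. -146.   28.] [ 628. -152.   -3.] [ 618. -142.   19.]
B [ 584. -311.   28.] [ 585. -310.   28.] [ 589. -318.    4.] [ 578. -304.   13.]
tip [ 472. -172.   54.] [ 478. -175.   54.] [ 473. -173.   50.] [ 475. -172.   49.]
grip [532. 127.  78.] [538. 118.  78.] [530. 127.  85.] [536. 121.  75.]
[[-1.23829540e-03  9.53618358e-01  3.01015771e-01  6.18803623e+02]
 [-9.99999043e-01 -1.36645783e-03  2.15221487e-04 -2.31776807e+02]
 [ 6.16564519e-04 -3.01015217e-01  9.53619137e-01  4.41047474e+02]
 [ 0.00000000e+00  0.00000000e+00  0.00000000e+00  1.00000000e+00]] 330.4324490787904 1.7333
```

View pics/w1.png

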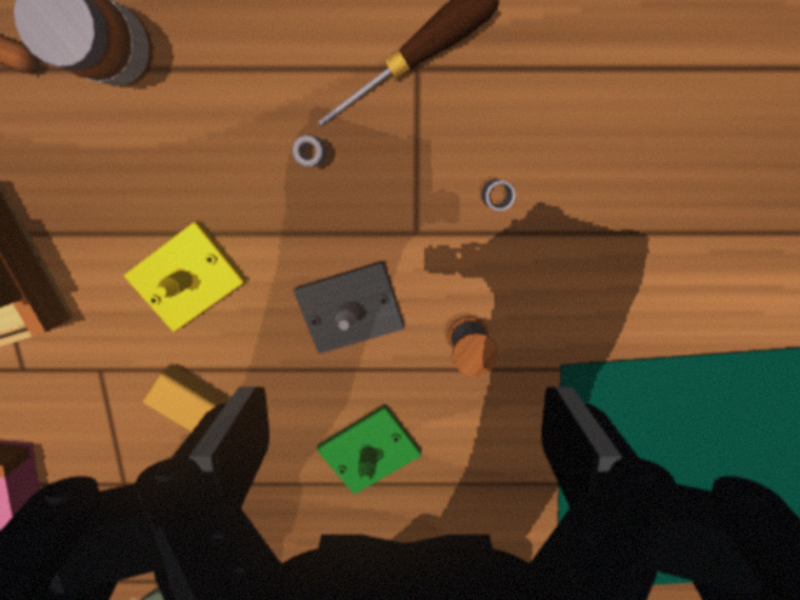

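Wrist view: the right ferrule (499,195) has a thin wall, so it is the one that fits. The left one (308,151) has a thick wall and is the tight one. The gauge pin's tip is at (345,323). Next I take a close look at the ferrule and the pin from the same relative pose, so calibration errors cancel.

Run:
```python
from h import *
import pickle
w=pickle.load(open("w1.pkl","rb"));k=.7
P=world(w,345*k,323*k,54);B=world(w,499*k,195*k,28);print("pin",P,"B",B)
R=np.array([[1,0,0],[0,-1,0],[0,0,-1.]])
T=[]
for n,p,z in(("P",P,186),("B",B,160)):
    movep([p[0]-20,p[1],z],R);wait(.3);c=camera("wrist");pickle.dump(c,open(n+".pkl","wb"))
    q=np.linalg.inv(c["cam_to_world"])@np.append(p,1);u=c["cx"]-c["fx"]*q[0]/q[2];v=c["cy"]+c["fy"]*q[1]/q[2]
    u0,v0=int(u)-40,max(0,int(v)-50);print(n,u,v,"crop origin",u0,v0,read_state()["eef_pos"])
    T.append(cv2.resize(c["image"][v0:v0+100,u0:u0+80],(400,500),interpolation=cv2.INTER_CUBIC))
cv2.imwrite("pics/pb.png",np.hstack(T));print(read_state()["time"])
```

```text
pin [ 476.96811778 -179.80231789   54.        ] B [ 583.91673828 -312.81635587   28.        ]
P 280.2714217284941 178.54767232544867 crop origin 240 128 [ 457.33745724 -180.02840842  186.2294707 ]
B 281.2520457232845 177.9915735270611 crop origin 241 127 [ 563.96482399 -312.44777068  160.44338922]
3.8083
```

View pics/pb.png

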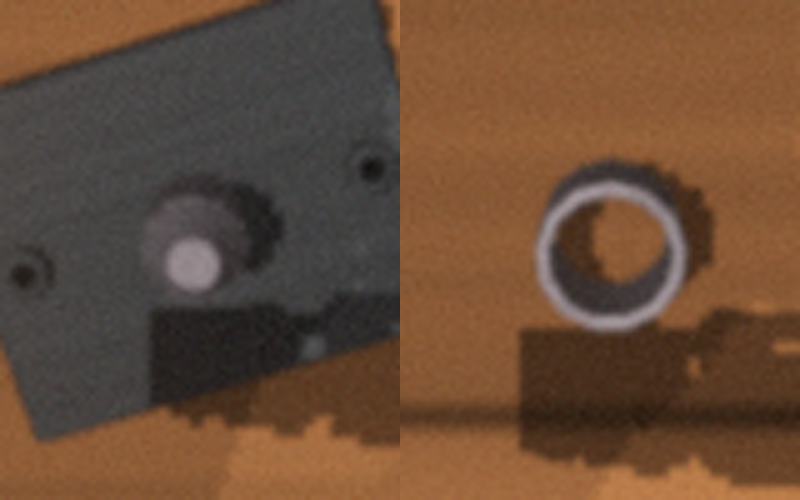

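Crop of the close view: the pin's nose is at (193,264) in the left tile. The ferrule's rim centre is at (211,256) in the right tile, thin wall confirmed. Next I check heights from two views, then grasp.

```bash
cat >> h.py <<'E'
def tri(obs):
    A=np.zeros((3,3));b=np.zeros(3)
    for c,u,v in obs:
        o=np.array(c["cam_to_world"])[:3,3];d=world(c,u,v,0)-o;d/=np.linalg.norm(d);M=np.eye(3)-np.outer(d,d);A+=M;b+=M@o
    return np.linalg.solve(A,b)
E
python3 - <<'E'
from h import *
import pickle
L=lambda n:pickle.load(open(n+".pkl","rb"))
w,t,s,p,b=map(L,("w1","top","scene","P","B"))
print("tri pin",tri([(w,345*.7,323*.7),(p,278.2,180.4),(s,272*.7,412*.7)]),"B",tri([(w,499*.7,195*.7),(b,282.8,177.8),(s,274*.7,512*.7)]))
P=world(p,278.2,180.4,54);B=world(b,282.8,177.8,28);print(P,B)
np.save("PB.npy",[P,B])
R=np.array([[1,0,0],[0,-1,0],[0,0,-1.]])
movep([B[0],B[1],60],R)
print(movel([B[0],B[1],6],max_speed=80,guard=8));st=read_state();print(st["eef_pos"],st["ft_force"])
clamp();st=read_state();print(st["finger_gap"],st["gripper_force"],st["eef_pos"])
movel([B[0],B[1],130]);st=read_state();print(st["finger_gap"],st["gripper_force"],st["time"])
c=camera("wrist");cv2.imwrite("pics/held.png",cv2.resize(c["image"][120:420,80:480],(800,600)))
E
```

```text
tri pin [ 478.12257659 -178.3595932    57.77704798] B [ 585.24171517 -312.43022169   31.34844952]
[ 475.38037721 -178.05022517   54.        ] [ 584.081217   -314.12009732   28.        ]
False
[ 584.2791133  -314.21105051    6.23835726] [-0.41827461 -0.72720517 -0.18647703]
23.680516774719976 58.89894414693117 [ 584.27121009 -314.24216294    6.36368181]
23.51616054310642 58.77255384810269 6.6833
```

View pics/held.png

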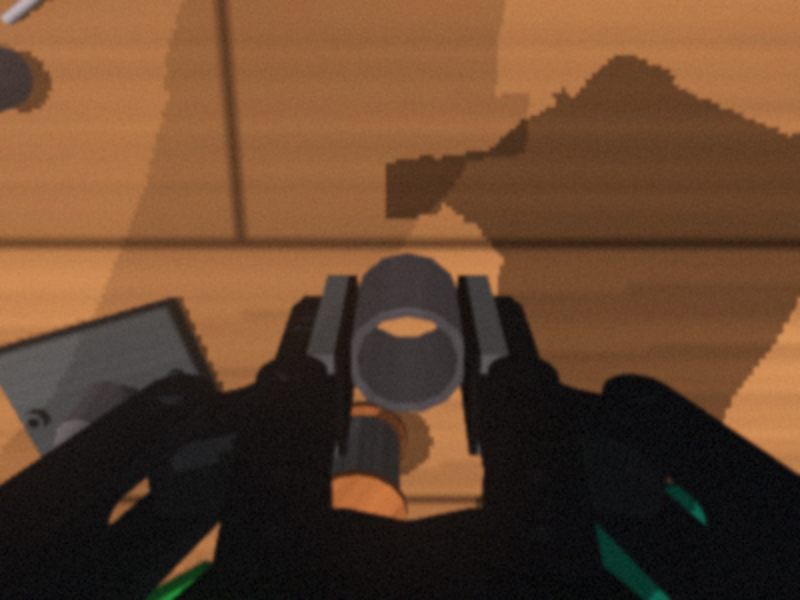

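The ferrule is held upright between the pads, its rim centre at about (409,360) in the crop.

Run:
```python
from h import *
P,B=np.load("PB.npy")
R=np.array([[1,0,0],[0,-1,0],[0,0,-1.]])
c=camera("wrist");e=read_state()["eef_pos"]
h=world(c,80+409/2,120+360/2,e[2]+22);print("rim minus tcp",h-e)
off=h-e; off[1]=np.clip(off[1],-2,2)
print("off used",off[:2])
x,y=P[0],P[1]-off[1]
movel([x,y,130],max_speed=250)
r=movel([x,y,66],guard=10,max_speed=120);st=read_state();print(r,st["eef_pos"],st["ft_force"])
r=movel([x,y,18.5],guard=6,max_speed=40);st=read_state();print(r,st["eef_pos"],st["ft_force"],st["finger_gap"],st["time"])
```

```text
rim minus tcp [ 0.83308196 -2.63847404 22.        ]
off used [ 0.83308196 -2.        ]
False [ 475.6621249  -176.40200226   66.26563014] [ 0.83326784  0.67152085 -0.09403989]
True [ 475.24171288 -176.01105955   18.30630833] [-0.48512376  0.22843523  7.36555104] 23.430034320258866 9.525
```

Run:
```python
from h import *
import pickle
t=pickle.load(open("top.pkl","rb"))
R=np.array([[1,0,0],[0,-1,0],[0,0,-1.]])
open_gripper();wait(.4);c=camera("wrist");cv2.imwrite("pics/seated.png",c["image"])
clamp();st=read_state();print(st["finger_gap"],st["gripper_force"],st["eef_pos"])
e=st["eef_pos"]
movel([e[0],e[1],140],max_speed=150);st=read_state();print(st["finger_gap"],st["gripper_force"])
C=world(t,360*.7,308*.7,40);print(C)
movep([C[0]-70,C[1]-20,270],R);wait(.2)
c=camera("wrist");pickle.dump(c,open("T1.pkl","wb"))
movel([C[0]-70,C[1]-60,240],max_speed=250);wait(.2)
c2=camera("wrist");pickle.dump(c2,open("T2.pkl","wb"));print(read_state()["time"])
cv2.imwrite("pics/T1.png",cv2.resize(c["image"][:,:],(800,600),interpolation=cv2.INTER_CUBIC))
cv2.imwrite("pics/T2.png",cv2.resize(c2["image"],(800,600),interpolation=cv2.INTER_CUBIC))
```

```text
23.368796836487093 58.54625601321459 [ 474.83726908 -175.83362654   17.92351276]
23.68081112189524 58.77101479098201
[499.93646904 208.63240812  40.        ]
14.45
```

View pics/T1.png

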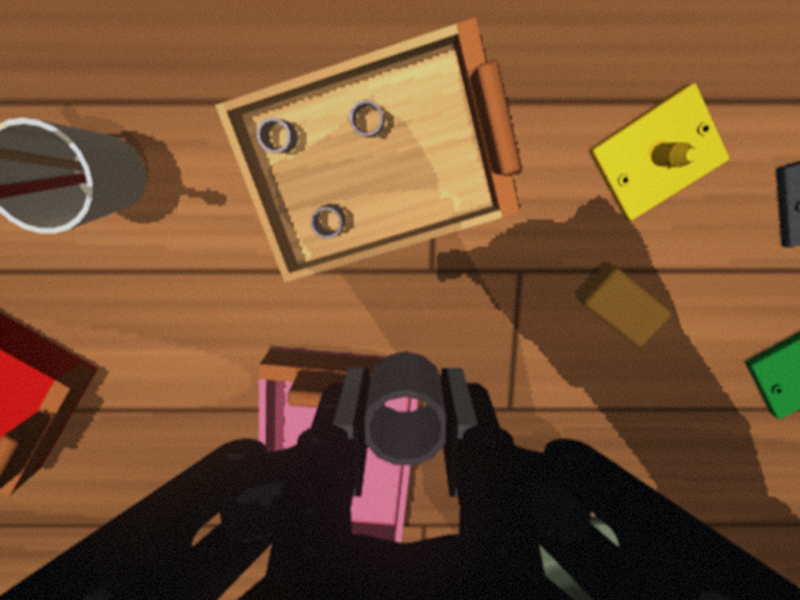

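View pics/T2.png

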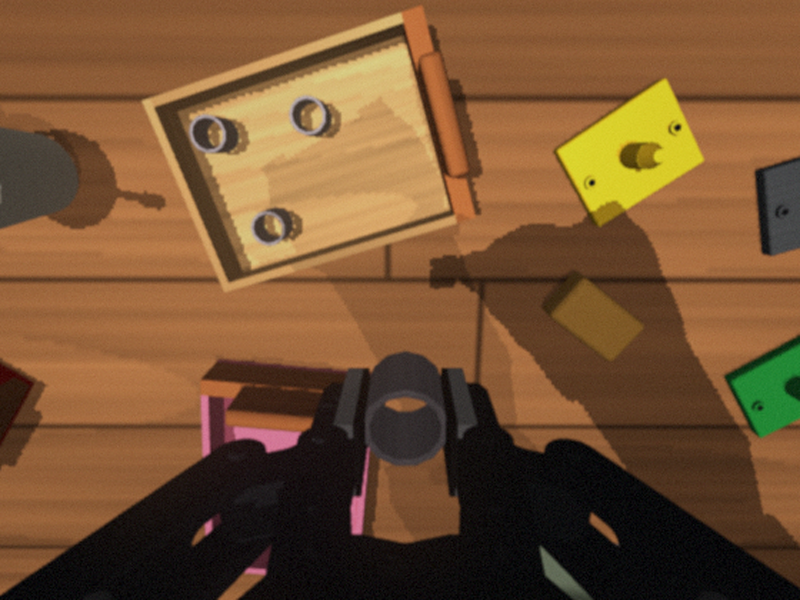

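View pics/seated.png

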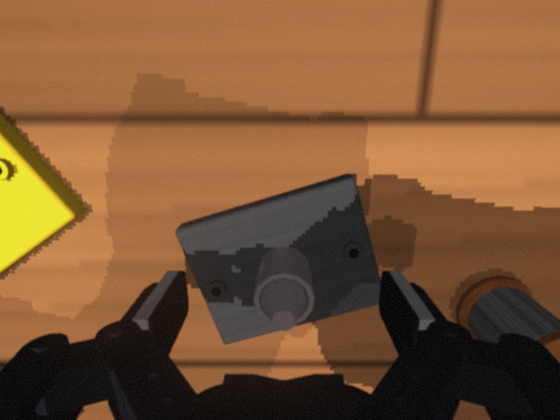

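The "seated" picture shows the ferrule down on the dark base around the pin at (285,295). In T1 and T2 the tray's far end is on the left, with outer top corners in T1 at (217,106), (287,280), (519,213), (473,20). Three ferrules stand towards the far end, and the grip top's middle is at (499,118) in T1 and (444,116) in T2.

Run:
```python
from h import *
import pickle
a,b=pickle.load(open("T1.pkl","rb")),pickle.load(open("T2.pkl","rb"))
loc=np.array([[98,70],[98,-70],[-98,70],[-98,-70.]])
p1=np.array([[287,280],[217,106],[519,213],[473,20]])*.7;p2=np.array([[227,290],[144,103],[476,216],[420,8]])*.7
for i in range(4): print("corner",tri([(a,*p1[i]),(b,*p2[i])]).round(1))
print("grip",tri([(a,499*.7,118*.7),(b,444*.7,116*.7)]).round(1))
fits=[]
for c,p in((a,p1),(b,p2)):
    W=np.array([world(c,*q,40)[:2] for q in p])
    z=W@[1,1j];l=loc@[1,1j];m=z.mean();th=np.angle(((z-m)*l.conj()).sum());r=z-(m+l*np.exp(1j*th))
    print("fit",m,th,abs(r).round(1));fits.append([m.real,m.imag,th])
f=np.mean(fits,0)+[-.5,2.2,0];print(f);np.save("tray.npy",f)
from h import *
def g(c,u,v,z):
    q=world(c,u*.7,v*.7,z)[:2]+[-.5,2.2]-f[:2];s,k=np.sin(f[2]),np.cos(f[2]);return (np.array([[k,s],[-s,k]])@q).round()
print("grip local",g(a,497,118,80),g(b,443,116,80));print([g(a,*q,34) for q in((276,136),(367,118),(328,221))])
# place pose and candidates
Rz=lambda t:np.array([[np.cos(t),-np.sin(t),0],[np.sin(t),np.cos(t),0],[0,0,1.]])
from scipy.spatial.transform import Rotation as Ro
for s in(1,-1):
    R=np.column_stack([s*np.array([-np.sin(f[2]),np.cos(f[2]),0]),s*np.array([np.cos(f[2]),np.sin(f[2]),0]),[0,0,-1]])
    R[:,0]=np.cross(R[:,1],R[:,2])
    pl=f[:2]+(Rz(f[2])@[-48,0,0])[:2]; Rp=np.column_stack([np.cross([*s*Rz(f[2])[:2,1],0],[0,0,-1]),s*Rz(f[2])[:,1],[0,0,-1]])
    gp=f[:2]+(Rz(f[2])@[-91,0,0])[:2]
    print(s,"place",inverse_kinematics([*pl,14],Rp),"grip",inverse_kinematics([*gp,43],R))
    for cx in(1,-1):
      for cy in(1,-1):
        d=Rz(f[2])@[cx,cy,0]/2**.5; ax=np.cross([0,0,1],d)
        Q=Ro.from_rotvec(ax*np.radians(33)).as_matrix()@R
        q=inverse_kinematics([*gp,300],Q);print(s,cx,cy,None if q is None else np.round(q,2))
```

```text
corner [408.  281.7  38.1]
corner [539.5 322.8  38.3]
corner [462.   94.7  31.8]
corner [595.8 137.4  36. ]
grip [528.4 123.7  80.3]
fit (501.306237482031+209.46111680655616j) 1.862703885784581 [3.2 1.4 1.1 2.8]
fit (501.56972197298114+209.07407087013232j) 1.8679190847888278 [2.9 1.6 1.2 2.9]
[500.93797973 211.46759384   1.86531149]
grip local [-89.  -2.] [-89.  -1.]
[array([ 65., -38.]), array([ -5., -30.]), array([49., 33.])]
1 place [-0.94842543  0.92649381  0.79173116  1.98415389 -1.05256399  0.71405806
 -2.32461166] grip [ 0.46691338  1.08427063 -1.28161012  1.9091004   1.17161922  1.16693708
  0.57814181]
1 1 1 [ 0.36  0.41 -1.27  2.04  1.1   1.15  0.43]
1 1 -1 [ 0.07  0.79 -1.07  1.41  0.73  1.92  0.85]
1 -1 1 [ 0.92  0.45 -1.25  1.99 -0.01  0.6   1.65]
1 -1 -1 [ 0.5   0.91 -1.28  1.36  0.32  1.68  1.13]
-1 place [-0.17551566  0.7375732  -0.33841807  1.94439543  0.45398229  0.53413893
 -0.53345476] grip [-0.28610331  0.66896373 -0.07557143  1.9470013   0.09292863  0.52889945
 -1.70200092]
-1 1 1 [-0.66  0.18  0.01  2.08  0.77  0.79 -2.46]
-1 1 -1 [-0.46  0.59 -0.09  1.44  0.33  1.63 -1.89]
-1 -1 1 [ 0.08  0.22 -0.17  2.03 -0.72  0.71 -0.84]
-1 -1 -1 [-0.07  0.61 -0.12  1.4  -0.28  1.6  -1.4 ]
```

```bash
cat >> h.py <<'E'
from scipy.spatial.transform import Rotation as Ro
def tf():
    f=np.load("tray.npy"); return f[:2],Ro.from_euler("z",f[2]).as_matrix()
E
python3 - <<'E'
from h import *
C,Z=tf();R=np.column_stack([np.cross(-Z[:,1],[0,0,-1]),-Z[:,1],[0,0,-1]])
p=C+(Z@[-48,0,0])[:2]
movep([*p,140],R)
print(movel([*p,14],guard=7,max_speed=80));st=read_state();print(st["eef_pos"],st["ft_force"],st["finger_gap"])
open_gripper();wait(.2);movel([*p,160],max_speed=200)
movep([p[0]-70,p[1],250],np.diag([1,-1,-1.]));wait(.2)
c=camera("wrist");cv2.imwrite("pics/placed.png",c["image"]);print(read_state()["time"])
import pickle;pickle.dump(c,open("T3.pkl","wb"))
E
```

```text
False
[515.11692296 165.61591068  14.37666344] [ 0.18458291 -0.91551746  0.17628473] 24.03440044039674
21.2083
```

View pics/placed.png

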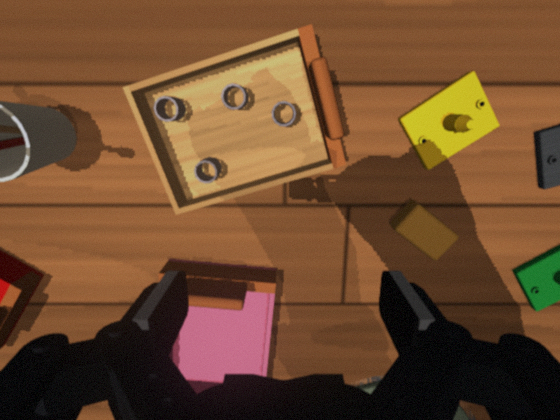

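All four ferrules stand in the tray; the new one is at (286,114). Now I grip the hand grip and lift.

Run:
```python
from h import *
C,Z=tf();R=np.column_stack([np.cross(-Z[:,0],[0,0,-1]),-Z[:,0],[0,0,-1]])
p=C+(Z@[-90.5,0,0])[:2]
movep([*p,150],R)
print(movel([*p,43],guard=8,max_speed=100));st=read_state();print(st["eef_pos"],st["ft_force"])
clamp();wait(.3);st=read_state();print(st["finger_gap"],st["gripper_force"],st["ft_force"])
movel([*p,90],max_speed=40);wait(.2);st=read_state();print(st["finger_gap"],st["ft_force"],st["torque"],st["time"])
c=camera("scene");cv2.imwrite("pics/lift.png",c["image"])
```

```text
False
[527.58001215 124.94855145  43.5723494 ] [-0.24386037 -0.01158381  0.45422412]
12.997476202049507 59.01747107505798 [0.01914961 0.36065882 5.2092797 ]
13.584756480389425 [ 0.74605959  0.1983158  -5.11399242] [-0.41490929 -0.06326818  0.02840157] 25.5
```

View pics/lift.png

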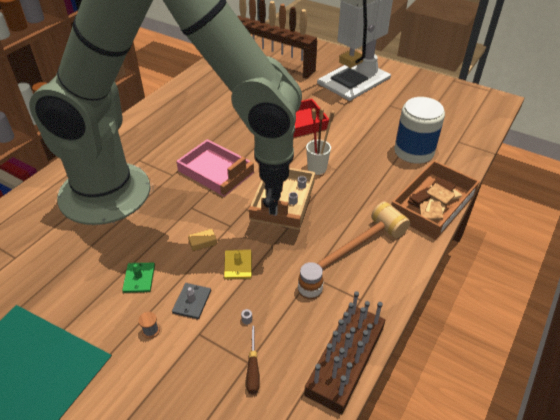

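All four ferrules ride level on the lifted tray. Next I raise it higher and tip slowly towards the near-left corner; I have no picture views left, so I'll check the result with depth data in the tray's frame.

```bash
cat > chk.py <<'E'
from h import *
def check():
    st=read_state();A=st["tool_rot"];tr=np.column_stack([-A[:,1],-np.cross(A[:,2],-A[:,1]),-A[:,2]])
    o=st["eef_pos"]-tr@[-91,0,43]
    for n in("top","scene"):
        c=camera(n);z=c["range_z"];v,u=np.mgrid[:420,:560];T=np.array(c["cam_to_world"])
        pc=np.stack([(u-c["cx"])/c["fx"]*z,-(v-c["cy"])/c["fy"]*z,-z],-1)[z>0]
        L=((pc@T[:3,:3].T+T[:3,3])-o)@tr
        m=(abs(L[:,0]-4)<86)&(abs(L[:,1])<62)&(L[:,2]>-10)&(L[:,2]<60)
        L=L[m];fl=L[L[:,2]<14];hi=L[(L[:,2]>20)&(L[:,2]<45)]
        print(n,"floor z med",np.median(fl[:,2]).round(1),len(fl))
        H=np.histogram2d(hi[:,0],hi[:,1],[np.arange(-84,97,22),np.arange(-64,65,16)])[0].astype(int);print(H)
    print(st["time"],st["finger_gap"],st["ft_force"].round(1),st["torque"].round(2),"tray z axis",tr[:,2].round(3))
E
python3 - <<'E'
from chk import *
C,Z=tf();R=np.column_stack([np.cross(-Z[:,0],[0,0,-1]),-Z[:,0],[0,0,-1]])
p=C+(Z@[-90.5,0,0])[:2]
movel([*p,270],max_speed=120);check()
d=Z@[-1,1,0]/2**.5;ax=np.cross([0,0,1],d)
for i,a in enumerate((6,10,13,16,20,25,29,33)):
    movel([*p,272+4*i],frame=Ro.from_rotvec(ax*np.radians(a)).as_matrix()@R,max_speed=8)
wait(1.5);check()
E
```

```text
top floor z med 6.5 2036
[[ 0  0  0  0  0  0  0  0]
 [ 0  0  0  0 16  0  0  0]
 [ 0  0  1  2  3  0  0  0]
 [ 0 18 18  0  0  0  0  0]
 [ 0  3  2  0  0  0  0  0]
 [ 0  0  0  0  0  7 10  0]
 [10  8  9  0  0 10  8  0]
 [ 3  8  3  0  0  1  0  2]]
scene floor z med 3.9 586
[[ 0  0  0  0  0  0  0  0]
 [ 0  0  0  0  0  0  0  1]
 [ 0  7  7  0  0  0  0  0]
 [ 0 27 23  0  0  0  0  1]
 [ 0  4  9  0  0  0  0  2]
 [ 0  0  0  0  0  0  0  0]
 [11 26 10  0  0  0  0  0]
 [21 32 12 15 13  2  0  0]]
27.2 13.434254663023687 [ 0.3 -0.7 -5.4] [-0.38 -0.12  0.03] tray z axis [0.001 0.    1.   ]
top floor z med 6.8 2359
[[ 0  0  0  1  3 17 26 22]
 [ 0  0  0  0  9 21 30 31]
 [ 0  0  0  0  0  0 23 32]
 [ 0  0  0  0  0  0 15 18]
 [ 0  0  0  0  0  0  0  5]
 [ 0  0  0  0  0  0  0  6]
 [ 0  0  0  0  0  0  0  6]
 [ 0  1  0  0  0  0  0  1]]
scene floor z med 4.7 1548
[[ 0  0  0  0  0  0  0  0]
 [ 0  0  0  0  0  0  0  0]
 [ 0  0  0  0  0  0  0  0]
 [ 0  0  0  0  0  0  0  0]
 [ 0  0  0  0  0  0  0  0]
 [ 0  0  0  0  0  0  0  0]
 [ 0  0  0  0  0  0  0  5]
 [ 4  8 11 10 13 12 11  6]]
33.75 13.449452115418358 [-0.3 -0.8 -4.5] [-1.37  0.4  -0.04] tray z axis [-0.257 -0.48   0.839]
```

Run:
```python
from h import *
st=read_state();A=st["tool_rot"];tr=np.column_stack([-A[:,1],-np.cross(A[:,2],-A[:,1]),-A[:,2]]);o=st["eef_pos"]-tr@[-91,0,43]
c=camera("top");z=c["range_z"];v,u=np.mgrid[:420,:560];T=np.array(c["cam_to_world"])
L=((np.stack([(u-c["cx"])/c["fx"]*z,-(v-c["cy"])/c["fy"]*z,-z],-1)@T[:3,:3].T+T[:3,3])-o)@tr
m=(abs(L[...,0]-0)<100)&(abs(L[...,1])<75)&(L[...,2]>-10)&(L[...,2]<60)
ys,xs=np.where(m);print(ys.min(),ys.max(),xs.min(),xs.max())
for x in range(-88,30,4):
    row=""
    for y in range(0,72,4):
        k=m&(abs(L[...,0]-x)<=2.3)&(abs(L[...,1]-y)<=2.3);row+=f"{int(np.max(L[...,2][k])):4d}" if k.any() else "   ."
    print(f"{x:4d}",row)
```

```text
163 235 203 286
 -88    5  22  21   9  18  21  22  18  22  43  43  45  40  41  43  45  42  42
 -84   25  25  21  21  20  14  22  57  57  30  37  40  39  38  38  42  44  41
 -80   10  11   6   7   9   8   .   .   .   .  36  27  20  36  34  35  40  41
 -76    9   6   9   8   7   .   .  13   .  39  34   .   .   8  34  39  43  40
 -72    9   6   5  10  10  39  39  34  35  36  32   .   .   .   .  39  43  42
 -68    6   9   5   5  36  39  39  31  31  36  33   .   .   .   .  36  42  40
 -64    7   9   8  25  33   .   .   .  21  37  31  33   .  29  36  45  43  41
 -60    7   7   7  33  33   .   .   .   .  37  31  35  38  38  38  38  41  41
 -56    8   8  11  23  36   .   .   .   .  34  31  35  34  38  34  44  40  39
 -52    6   8   7   7  36  32  34   6  36  33  36   .   7  38  33  40  43  39
 -48    6   7   8   8  28  27  33  35  34  27  33   .   .   .   .  34  42  43
 -44    7   8   6   8   9   9   8   8   6  34  24   .   .   .   .  40  41  43
 -40   10   8   6   7   7   7   7   9  10  38  38   .   .   .  35  42  42  40
 -36    7   4   7   6   6   7  11   7   8  11  34  34  38  34  31  39 
[... 555 characters left out ...]
 -4    5   6   9   5   8   6  10   8   7   5   9   9   9  11  11  34  43  41
   0    9  12  10   8   7   8   7   7   2   8   7   7   9   7   6  26  40  39
   4    2   5   8  10   6   6   5   7  11   9   9   9   9  10   9  41  41  41
   8    9   9   8   7   8   7   7   9   8   6   9   8   6   5   8  29  40  40
  12    6   9   7   8   7   7   7   7  10   6   6   9   9   1   7  39  43  38
  16   10   8   7   6  13   6  10  10  10  10   8   7  12  12  11  33  43  39
  20    7   8   7   6  13   8   8   3   9   6   8   9  10   3   7  19  41  41
  24    6   8   9   9   5   7   7   6  10   9   8  10   5   8   6  30  42  42
  28    9   7   8   5   8   6   9   8   7   4   8   8   6   8   6  38  40  41
```

Depth check: four upright rings at (-70,49), (-45,49), (-20,49) and (-58,26) mm in the tray's frame, touching each other and packed against the near-left corner. The grip is steady, so I hand it in.

Run:
```python
from h import *
wait(.3);s=read_state();print(s["time"],abs(s["qvel"]).max(),s["finger_gap"]);print(finish_job())
```

```text
34.2 0.0020366581934379282 13.588306008460183
the job is handed in; nothing more can be done
None
```

The fitting ferrule went all the way down the gauge pin and is now in the tray; the tight one stays on the bench, and the arm is holding the tray up, tilted about 33° and still, with all four ferrules together in its near-left corner (job handed in at 34 s).

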